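# Pack a pump service kit into its carton

## Task

Pack the service kit from the blue picking tray into the open carton: the white filter box flat in the middle between the two pads with its long side along the carton's length, the orange gasket box squarely centred on top of it, the amber glass jar upright in the middle of the white pad, and the grease tin upright in the middle of the black pad. Lay the spanner flat on the carton's floor alongside the filter box, in the gap on the robot's side, about level with the middle of the box and parallel to it. Set each thing down rather than dropping it, and leave the tape roll and the scanner where they are.

Things in the scene. Friction and masses are not known exactly. Their poses are not given: they have to be found in the camera images.
- carton: Open base of a brown cardboard shipping carton, fixed, outside 240 (its x) x 340 (its y, the length) x 52 mm high; walls 5 mm thick, floor 4 mm thick. Origin at the centre of its underside. Its -x long wall always faces the robot (turned at most 0.2 rad). It may stand on the robot's left or right, the blue tray on the other side.
- white_pad: White polystyrene pad, firm, fixed on the carton's floor at one end of the carton (either end), 80 x 80 x 6 mm; its centre is 120 mm from the carton's centre along the carton's y. Origin at the centre of its underside, which is 4 mm above the bench; its top is 10 mm above the bench.
- black_pad: Black polyethylene pad, firm, fixed on the carton's floor at the other end, 80 x 80 x 6 mm, also 120 mm from the carton's centre. Origin at the centre of its underside, which is 4 mm above the bench; its top is 10 mm above the bench.
- filter_box: Boxed filter cartridge: white rigid box with a green band, 50 (x) x 100 (y, long) x 30 mm high, 0.2 to 0.42 kg. Origin at the centre of its underside. In the middle of the carton it leaves gaps 90 mm wide to both long walls and 30 mm to each pad. Starts in the blue picking tray (floor top 4 mm above the bench, lip 18 mm high).
- gasket_box: Flat orange rigid box of gaskets, 46 (x) x 90 (y, long) x 15 mm high, 0.07 kg. Origin at the centre of its underside. Starts in the blue picking tray (floor top 4 mm above the bench, lip 18 mm high).
- glass_jar: Squat amber glass jar with a narrower black screw lid, 50 mm across and 40 mm high (straight glass side up to 26 mm, lid 39 mm across), 0.09 to 0.18 kg, upright. Origin at the centre of its underside. Starts in the blue picking tray (floor top 4 mm above the bench, lip 18 mm high).
- grease_tin: Round steel grease tin with a yellow label and a yellow spot on its lid, 54 mm across and 40 mm high, 0.2 to 0.39 kg, upright. Origin at the centre of its underside. Starts in the blue picking tray (floor top 4 mm above the bench, lip 18 mm high).
- spanner: Steel combination spanner lying flat, 130 mm long along its y (ring end at +y, open jaw at -y), 8 mm thick, shank 12 mm wide, ends 23 mm wide, 0.07 kg. Origin at the centre of its underside, in the middle of the shank. Either way round is right in the carton. Starts in the blue picking tray (floor top 4 mm above the bench, lip 18 mm high).
- tape_roll: Bystander: roll of brown packing tape lying flat on the bench, 100 mm across, 48 mm high, hole 76 mm, loose, beyond the carton and tray. Origin at the centre of its underside.
- scanner: Bystander: black hand-held barcode scanner with an orange top, lying on the bench, 60 x 190 x 38 mm, loose, beyond the carton and tray. Origin at about the middle of its underside.
There are look-alikes about, which are no part of the job. There is more than one size of the filter_box; the job needs the larger. What is shaped like the spanner but yellow is not meant.

How it is judged:
At the end, for the whole second after the job is handed in: All released, at rest, flat or upright: filter box within 15 mm of the carton's centre, gasket box within 12 mm on top of it (both within 0.17 rad), jar and tin within 13 mm of their pads' centres, spanner on the floor in the near gap, within 35 mm of the middle and 0.26 rad of parallel (horizontal distance between filter_box and carton below 0.015 m and angle between the y axis of filter_box and the y axis of carton, either way round below 0.17 rad and z of filter_box in the frame of carton between 0 and 0.009 m and horizontal distance between gasket_box and filter_box below 0.012 m and angle between the y axis of gasket_box and the y axis of filter_box, either way round below 0.17 rad and z of gasket_box in the frame of filter_box between 0.026 and 0.035 m and horizontal distance between glass_jar and white_pad below 0.013 m and z of glass_jar in the frame of white_pad between 0.003 and 0.01 m and horizontal distance between grease_tin and black_pad below 0.013 m and z of grease_tin in the frame of black_pad between 0.003 and 0.01 m and x of spanner in the frame of carton between -0.106 and -0.03 m and y of spanner in the frame of carton between -0.035 and 0.035 m and z of spanner in the frame of carton between 0 and 0.009 m and angle between the y axis of spanner and the y axis of carton, either way round below 0.26 rad and linear speed of each of filter_box, gasket_box, glass_jar, grease_tin, spanner below 0.03 m/s and angle between each of filter_box, gasket_box, glass_jar, grease_tin, spanner's own z axis and vertical below 0.1 rad); the robot touches nothing.
It fails at once if the tape roll or the scanner is shifted by more than 20 mm (distance of any of tape_roll, scanner from where it was at the start of the episode above 0.02 m).
It fails at once if one of the five articles is dropped (falls free of the fingers at more than 0.6 m/s, a drop of about 20 mm) ((contact force between filter_box and the fingers below 0.05 N and linear speed of filter_box above 0.6 m/s) or (contact force between gasket_box and the fingers below 0.05 N and linear speed of gasket_box above 0.6 m/s) or (contact force between glass_jar and the fingers below 0.05 N and linear speed of glass_jar above 0.6 m/s) or (contact force between grease_tin and the fingers below 0.05 N and linear speed of grease_tin above 0.6 m/s) or (contact force between spanner and the fingers below 0.05 N and linear speed of spanner above 0.6 m/s)).
It also fails if it takes over 126 s, if anything falls off the work surface, if the arm or the gripper's body presses on something with over 40 N, if the wrist force passes 120 N, or if a joint passes its speed limit or range.

## Robot

A 6-joint arm with a two-finger parallel gripper is mounted at the origin on the work surface. World frame = base frame: x ahead of the robot, y to its left, z up, the work surface at z = 0. Lengths are in m, angles in rad, forces in N, time in s.
With the tool pointing down it reaches from about 0.25 to 0.775 m from the base axis. Payload 4 kg.
Tool frame: the origin (TCP) lies at the very end of the fingers, on their centre line; the grasp point (between the pads) lies 19 mm behind it; z points along the fingers, y is the direction in which the jaws open and shut (so a half turn about z gives the same grasp; the last joint's range is limited). The gripper opens to 94 mm and grips with 3 to 60 N. Pads are 16 mm wide; open, the fingers measure 119 mm over their backs; the gripper's body (75 mm by 177 mm) begins 78 mm behind the grasp point.
Start: joints at [-1.318, 0.087, 1.371, -0, 1.684, -0.103], TCP at [0.192, -0.516, 0.206] pointing down, gripper open.
Joint ranges: [-3.1, 3.1], [-0.76, 2.03], [0.27, 2.55], [-1.08, 4.22], [0.17, 2.65], [-2.57, 2.57]. Speed limits (rad/s): [2.79, 2.79, 3.14, 3.14, 3.14, 3.14].

## Interface

Orientations are given as [roll, pitch, yaw] about the fixed x, y, z axes, in that order (R = Rz(yaw) Ry(pitch) Rx(roll)).
In Python, from bench import robot, cams, models gives the robot as it stands.
- The arm moves only by the tool step_arm, never from a script. Its argument "series" is a list of rows, each a list of 5 numbers: the gripper command: -1 is shut, 1 is fully open, values between are in proportion, then the shift along the tool's x, y, z in mm, then the turn about the tool's z in degrees. A call has 1 to 20 rows; each row is the pose to reach, as a shift and turn from the pose commanded when the call began, along the tool's axes at that moment; what a row does not reach only later rows make up. A row lasts 1/8 s, in which the tool goes at most 62.5 mm and 10.7 degrees, less where a joint would pass 70% of its speed; a pose out of reach is approached as far as the arm can. A call with a gripper value outside its range is refused whole. The fingers move at their own pace and stop on an object; the grip force is fixed at half the most. Time passes only in rows, so rows that repeat a pose let the fingers close. It gives the time, the measured TCP pose, the force and the opening at its end, in the units of the state.
- robot.get_obs(): the state, without advancing time (a new reading comes with each control period).
- cams.snapshot(name): name is "side" or "top"; returns a dict with "pixels" (420x560x3 uint8, red, green, blue), "fov_y" (degrees; the focal length in pixels is half the picture's height over the tangent of half this angle, whatever the lens; pixels are square), "cx", "cy" (the principal point, pixels), "R" (3x3) and "t" (3): a world point X has camera coordinates R X + t. Camera axes: x right, y down, z forward; pixel columns grow to the right and rows downward; lengths in m; the calibration is good to about 2 mm. A picture is of the moment at which its call begins. There is no depth.
- robot.close_job(): hands the job in, once; it reports no verdict.
Trained networks look in a picture, given as the dict that the camera call returned (one of the last four; its "shot" number tells which), for a name from the list of things; names that differ only in an ending like _2 or _b are one class to them, and where a whole thing is asked for, a point or a joint stands for the part that bears it (a point fixed in the world has none). Each returns a list of dicts, best first, with "p" (0 to 1); they miss things now and then, are a little off and sometimes report something else, mostly with a low value. They report only what shows in the picture. A call takes as long as a camera call. They do not tell look-alikes from the thing itself.
- models.find_in(picture, label): "position" ([x, y, z] in m, in world coordinates, good to about 4 mm: the middle of the surface that is visible of it).
- models.pinpoint(picture, label): "position" ([x, y, z] in m, in world coordinates, good to about 4 mm: a listed point, or the origin of a listed thing).
The state is a dict: "time": time; "joint_positions": joint angles; "qvel": joint speeds; "joint_torque": joint torques, N m; "tool_pos": TCP position; "ee_rot": TCP orientation; "wrist_force": force on the tool from outside, world axes, zero at the start; "wrist_torque": the same for the moment, N m; "width": finger opening in m.
Only numpy, scipy, OpenCV 4.12 (cv2) and the standard library are available. Lean on these libraries where they do the work, as an engineer would, in place of code of your own. Each camera call takes 0.05 s, during which the arm holds its last target. There are 200 camera calls.

## Working session

There is one attempt and no reset: what is moved stays moved. The work goes in short steps, Python scripts to look and compute and a tool call to move; the robot and the scene stay as the last step left them, time stands still between calls to the robot, and variables do not carry over. Pictures are saved under pics/ and viewed, about 12 in all and at most 16, crops included, and the job is handed in when it is done.

Besides the shell and the picture viewer there is one more tool, called after "Request:" as name(argument=value, ...), one argument or row to a line, values as JSON. step_arm: Moves the arm, as the interface text tells. Its arguments: {"type":"object","properties":{"series":{"type":"array","items":{"type":"array","items":{"type":"number"}}}},"required":["series"]}

```bash
mkdir -p pics; ls; cat > h.py <<'E'
import numpy as np, cv2
from bench import robot, cams, models
def K(s):
    f=s["pixels"].shape[0]/2/np.tan(np.radians(s["fov_y"])/2); return f
def proj(s,X):
    c=s["R"]@np.asarray(X,float)+s["t"]; f=K(s); return np.array([s["cx"]+f*c[0]/c[2], s["cy"]+f*c[1]/c[2]])
def back(s,u,v,z):
    R=np.array(s["R"]);t=np.array(s["t"]);f=K(s)
    d=R.T@np.array([(u-s["cx"])/f,(v-s["cy"])/f,1]); o=-R.T@t
    return o+d*(z-o[2])/d[2]
def save(s,n,crop=None,k=1):
    p=s["pixels"][:,:,::-1]
    if crop: p=p[crop[1]:crop[3],crop[0]:crop[2]]
    cv2.imwrite("pics/"+n,cv2.resize(np.ascontiguousarray(p),None,fx=k,fy=k,interpolation=cv2.INTER_CUBIC))
E
python3 - <<'E'
from h import *
for n in("top","side"):
    s=cams.snapshot(n); save(s,n+"0.png",k=1.4)
    print(n,s["fov_y"],s["cx"],s["cy"],[k for k in s],"cam",-np.array(s["R"]).T@s["t"],np.round(s["R"],3).tolist())
    for l in "carton white_pad black_pad filter_box gasket_box glass_jar grease_tin spanner tape_roll scanner".split():
        for d in models.pinpoint(s,l)[:4]: print(l,round(d["p"],2),np.round(d["position"],3),np.round(proj(s,d["position"])))
print(robot.get_obs())
E
```

```text
pics
top 43.437034574891285 277.77647830880665 208.28099328896758 ['pixels', 'fov_y', 'cx', 'cy', 'R', 't', 'shot'] cam [ 0.40215196 -0.0427308   1.2819003 ] [[-0.03, -0.999, 0.022], [-0.995, 0.028, -0.094], [0.093, -0.024, -0.995]]
carton 0.68 [0.515 0.205 0.002] [163. 214.]
white_pad 0.92 [0.488 0.086 0.001] [212. 224.]
white_pad 0.46 [0.514 0.208 0.002] [162. 215.]
black_pad 0.84 [0.537 0.329 0.004] [111. 207.]
filter_box 0.81 [ 0.527 -0.193  0.007] [327. 205.]
gasket_box 0.92 [ 0.615 -0.142  0.006] [305. 169.]
glass_jar 0.86 [ 0.611 -0.284  0.006] [362. 170.]
grease_tin 0.53 [0.537 0.328 0.004] [112. 206.]
spanner 0.77 [ 0.438 -0.121  0.006] [298. 242.]
spanner 0.6 [ 0.243 -0.382 -0.001] [409. 320.]
tape_roll 0.88 [ 0.779  0.115 -0.002] [198. 107.]
scanner 0.86 [ 0.781 -0.106 -0.001] [287. 105.]
side 52.047870879777065 279.5757210549804 210.11332470089235 ['pixels', 'fov_y', 'cx', 'cy', 'R', 't', 'shot'] cam [0.26141095 0.66917672 0.96971412] [[-0.931, -0.365, 0.013], [-0.288, 0.711, -0.641], [0.225, -0.601, -0.767]]
carton 0.72 [ 0.516  0.208 -0.002] [247. 299.]
white_pad 0.87 [
[... 590 characters left out ...]
.778 0.121 0.005] [173. 239.]
{'time': 1.1, 'joint_positions': array([-1.31812800e+00,  8.72130840e-02,  1.37072266e+00, -2.06179177e-05,
        1.68362465e+00, -1.03104702e-01]), 'qvel': array([ 0.00062332,  0.00027963,  0.00116426, -0.00025751, -0.00023645,
       -0.00133804]), 'joint_torque': array([ 7.67262281e-04, -3.40049493e+01, -3.02600455e+01,  7.19841197e-02,
        2.37678224e-02,  1.43751413e-05]), 'tool_pos': array([ 0.19156   , -0.51556355,  0.20548721]), 'ee_rot': array([3.14156267e+00, 2.36983183e-05, 3.55770704e-01]), 'wrist_force': array([ 0.27693674, -0.26945073,  0.38802058]), 'wrist_torque': array([ 0.03144734, -0.01465592,  0.02994943]), 'width': 0.09404826113278279}
```

View pics/top0.png

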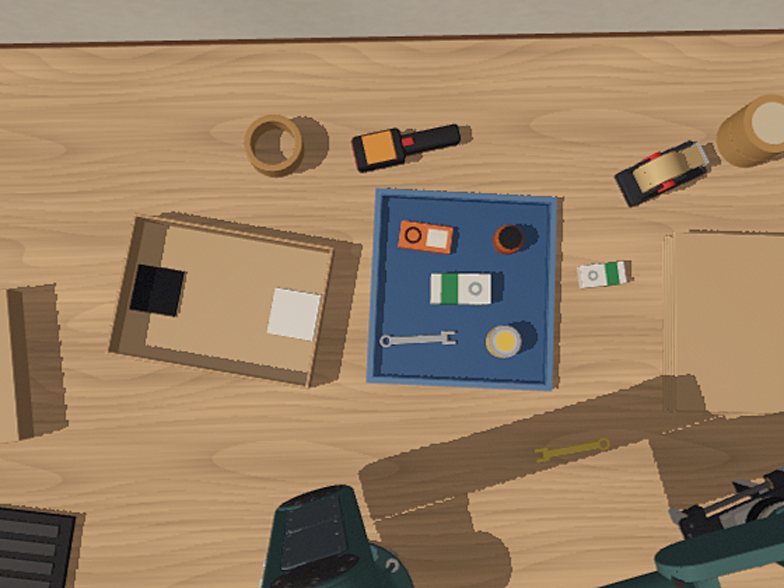

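View pics/side0.png

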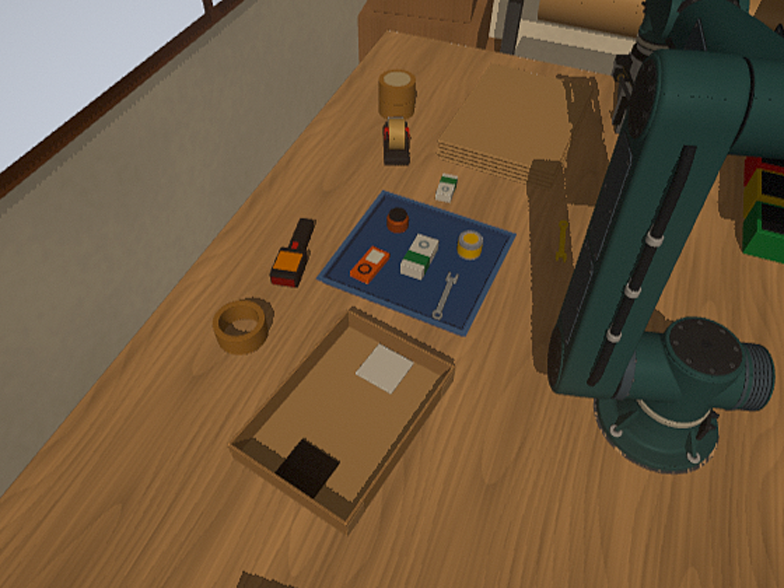

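The candidates are, in top0.png: 
- **Filter box:** the white/green box in the tray at (462,288), and a smaller one on the bench at (603,275). The tray one is larger, so it fits. 
- **Spanner:** the steel one in the tray at (418,340), and a yellow one on the bench at (572,450). The steel one fits. 

The carton is on the left, with the black pad at (158,290) and the white pad at (294,314). I'll measure with colour segmentation and confirm in one crop.

```bash
cat > seg.py <<'E'
from h import *
from scipy.optimize import least_squares
def mask(s,name,reg):
    hsv=cv2.cvtColor(s["pixels"],cv2.COLOR_RGB2HSV); h,sa,v=[hsv[...,i].astype(int) for i in range(3)]
    m={"any":~((h>100)&(h<122)&(sa>90))}[name] if name=="any" else {
      "white":(sa<45)&(v>150),"orange":(h<12)&(sa>130)&(v>120),"yellow":(h>18)&(h<32)&(sa>110)&(v>130),"black":(v<45)}[name]
    z=np.zeros(m.shape,np.uint8); x0,y0,x1,y1=reg; z[y0:y1,x0:x1]=m[y0:y1,x0:x1]*255
    n,l,st,c=cv2.connectedComponentsWithStats(z)
    i=1+np.argmax(st[1:,4]); return (l==i).astype(np.uint8),c[i],st[i,4]
def tri(s1,p1,s2,p2):
    return least_squares(lambda X:np.r_[proj(s1,X)-p1,proj(s2,X)-p2],[.5,0,.02]).x
E
python3 - <<'E'
from seg import *
T=cams.snapshot("top");S=cams.snapshot("side")
save(T,"crop.png",(255,130,460,330),3.5)
def reg(s,x,y,z,r): u,v=proj(s,(x,y,z)); return tuple(int(round(a)) for a in(u-r,v-r,u+r,v+r))
for nm,col,x,y,z,r in [("white_pad","white",.488,.088,.01,28),("black_pad","black",.538,.328,.01,26),("tinspot","yellow",.433,-.27,.044,18),("jarlid","black",.61,-.284,.044,13),("gasket","orange",.616,-.14,.019,22),("filter","any",.528,-.193,.034,26),("spanner","any",.44,-.121,.012,29)]:
    o=[]
    for s in(T,S):
        m,c,a=mask(s,col,reg(s,x,y,z,r)); ct=max(cv2.findContours(m,0,1)[0],key=cv2.contourArea); rc=cv2.minAreaRect(cv2.convexHull(ct)); o.append((c,a,rc))
    X=tri(T,o[0][0],S,o[1][0])
    print(nm,"tri",np.round(X,4),"px",np.round(o[0][0],1),np.round(o[1][0],1),o[0][1],o[1][1],"topAtZ",np.round(back(T,*o[0][0],z),4),"side",np.round(back(S,*o[1][0],z),4))
    P=np.array([back(T,*p,z)[:2] for p in cv2.boxPoints(o[0][2])]);print("   rectT c",P.mean(0).round(4), [(round(float(np.hypot(*e)),4),round(float(np.arctan2(e[1],e[0])),3)) for e in(P[1]-P[0],P[2]-P[1])])
E
```

```text
white_pad tri [ 0.5127  0.1003 -0.0136] px [209.5 224. ] [254.5 265.5] 1099 2 topAtZ [0.4875 0.0918 0.01  ] side [0.5349 0.1189 0.01  ]
   rectT c [0.4881 0.0916] [(0.0806, -0.194), (0.0808, -1.779)]
black_pad tri [0.5349 0.3245 0.0137] px [111.8 206.8] [219.1 334.3] 1055 1023 topAtZ [0.5354 0.3257 0.01  ] side [0.5359 0.3232 0.01  ]
   rectT c [0.5354 0.3256] [(0.0784, -0.176), (0.0798, -1.779)]
tinspot tri [ 0.4306 -0.2746 -0.0081] px [360.6 243.5] [334.9 180.6] 148 75 topAtZ [ 0.4292 -0.2652  0.044 ] side [ 0.4221 -0.2242  0.044 ]
   rectT c [ 0.4291 -0.265 ] [(0.0302, -0.824), (0.0298, -2.391)]
jarlid tri [ 0.6061 -0.2813  0.0439] px [364.1 169.2] [283.8 152.6] 184 99 topAtZ [ 0.6055 -0.2814  0.044 ] side [ 0.6071 -0.281   0.044 ]
   rectT c [ 0.6048 -0.2812] [(0.0335, -1.597), (0.0362, 3.095)]
gasket tri [ 0.6171 -0.1354  0.011 ] px [302.1 169.2] [262.1 190.1] 419 217 topAtZ [ 0.6136 -0.1354  0.019 ] side [ 0.6175 -0.1283  0.019 ]
   rectT c [ 0.6138 -0.139 ] [(0.0479, -0.171), (0.0915, -1.74)]
filter tri [ 0.5226 -0.1957  0.0217] px [328.5 206. ] [299.2 182.9] 1008 595 topAtZ [ 0.5207 -0.1944  0.034 ] side [ 0.5203 -0.1843  0.034 ]
   rectT c [ 0.5208 -0.1943] [(0.0527, -0.035), (0.103, -1.598)]
spanner tri [ 0.4613 -0.1115  0.0967] px [298.9 241.8] [297.5 188.6] 351 330 topAtZ [ 0.4382 -0.1222  0.012 ] side [ 0.523  -0.1799  0.012 ]
   rectT c [ 0.4391 -0.1201] [(0.1307, -1.575), (0.0242, 3.128)]
```

View pics/crop.png

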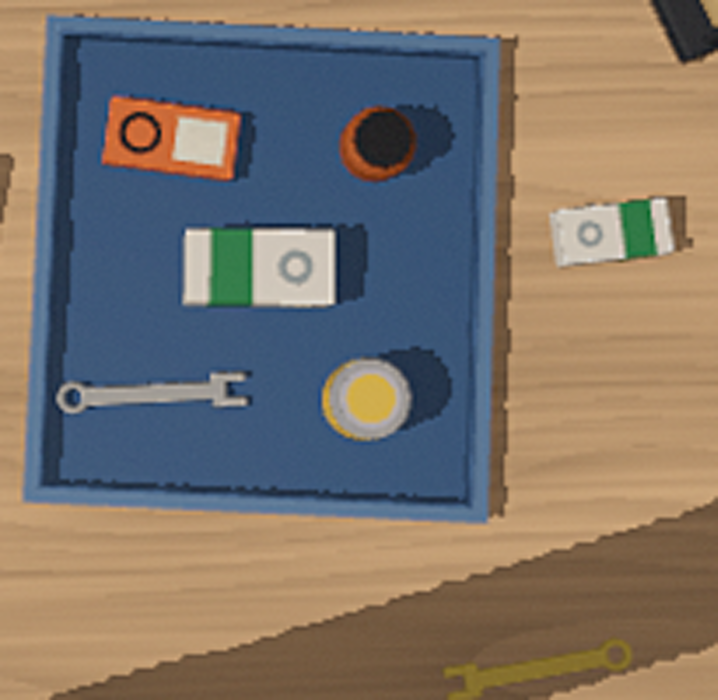

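The crop confirms both choices: the tray filter box is clearly larger than the bench one (150 px against 115 px long), and the tray spanner is steel. Next I'll check poses and heights by drawing the predicted outlines in both views, and compute the first move.

```bash
cat > mv.py <<'E'
import sys
from h import *
# usage: mv.py x,y,z,yaw ... -> row shifts mm/deg from the present pose
o=robot.get_obs(); p=o["tool_pos"]; y=o["ee_rot"][2]; r=o["ee_rot"]
print("t",o["time"],"tcp",np.round(p,4),np.round(r,3),"w",round(o["width"],4),"F",np.round(o["wrist_force"],1),"q6",round(o["joint_positions"][5],2))
for a in sys.argv[1:]:
    X=[float(v) for v in a.split(",")]; d=np.array(X[:3])-p; c,s=np.cos(y),np.sin(y)
    print(a,"->",np.round(1000*np.array([c*d[0]+s*d[1],s*d[0]-c*d[1],-d[2]]),1),round(float(np.degrees((y-X[3]+np.pi)%(2*np.pi)-np.pi)),1))
E
cat > ov.py <<'E'
from seg import *
T=cams.snapshot("top");S=cams.snapshot("side")
ims=[]
for s,cr in((T,(60,120,420,300)),(S,(150,120,400,390))):
    k=4; im=cv2.resize(np.ascontiguousarray(s["pixels"][:,:,::-1]),None,fx=k,fy=k)
    def poly(P,c): cv2.polylines(im,[np.array([np.round((proj(s,q)+.5)*k) for q in P],np.int32)],True,c,1)
    def box(x,y,yaw,a,b,z,c):
        R=np.array([[np.cos(yaw),-np.sin(yaw)],[np.sin(yaw),np.cos(yaw)]])
        poly([np.r_[R@np.array(v)+[x,y],z] for v in((-a,-b),(a,-b),(a,b),(-a,b))],c)
    def circ(x,y,r,z,c): poly([(x+r*np.cos(t),y+r*np.sin(t),z) for t in np.linspace(0,6.28,30)],c)
    r=(0,0,255);g=(255,0,255)
    box(.521,-.194,-.027,.025,.05,.034,g); box(.6138,-.139,-.17,.023,.045,.019,r)
    box(.439,-.12,.014,.0115,.065,.012,g); circ(.605,-.281,.0195,.044,r); circ(.429,-.265,.027,.044,r)
    box(.5118,.2087,-.2,.12,.17,.052,r); box(.488,.0915,-.2,.04,.04,.01,r);box(.5355,.3257,-.2,.04,.04,.01,r)
    im=im[cr[1]*k:cr[3]*k,cr[0]*k:cr[2]*k]; ims.append(cv2.resize(im,(800,int(800*im.shape[0]/im.shape[1])),interpolation=cv2.INTER_AREA))
cv2.imwrite("pics/ovT.png",ims[0]);cv2.imwrite("pics/ovS.png",cv2.resize(ims[1],(555,600)))
E
python3 ov.py; python3 mv.py .521,-.194,.12,1.544
```

```text
t 1.3 tcp [ 0.1916 -0.5156  0.2055] [3.141 0.    0.356] w 0.0942 F [-0.2 -0.1  0.3] q6 -0.1
.521,-.194,.12,1.544 -> [ 420.8 -186.7   85.5] -68.1
```

View pics/ovT.png

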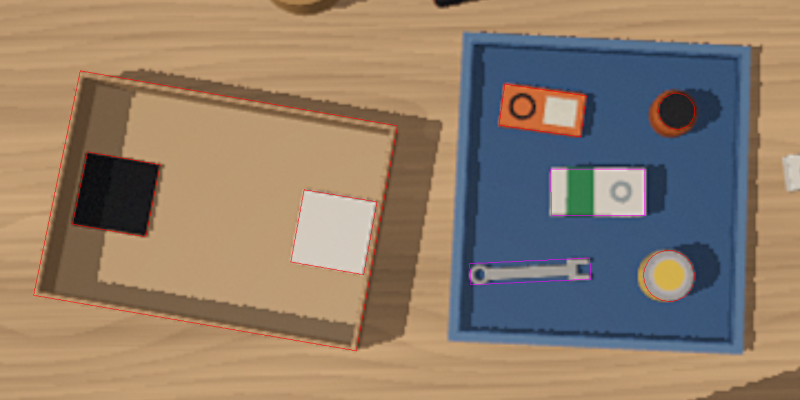

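View pics/ovS.png

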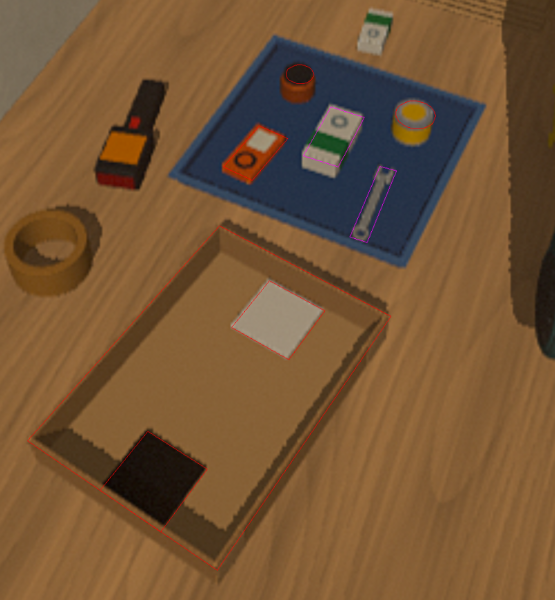

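The outlines match the images in both views, so poses and heights agree. Moving above the filter box.

Request:
step_arm(
  series=[
    [1,60,-27,12,-10],
    [1,120,-54,24,-20],
    [1,180,-80,36,-30],
    [1,240,-107,48,-39],
    [1,300,-134,60,-49],
    [1,360,-160,72,-59],
    [1,421,-187,85.5,-68],
    [1,421,-187,85.5,-68],
    [1,421,-187,85.5,-68],
    [1,421,-187,85.5,-68],
  ],
)

```text
time: 2.55
tool_pos: [0.5207, -0.1942, 0.1201]
ee_rot: [-3.141, 0.001, 1.542]
wrist_force: [0.6, -0.2, -0.2]
width: 0.0941
```

```bash
python3 mv.py .521,-.194,.008,1.544 .521,-.194,.1,1.544  .5118,.2087,.1,1.371 .5118,.2087,.009,1.371
```

```text
t 2.55 tcp [ 0.5207 -0.1942  0.1201] [-3.141e+00  1.000e-03  1.542e+00] w 0.0941 F [ 0.6 -0.2 -0.2] q6 -0.43
.521,-.194,.008,1.544 -> [  0.2   0.3 112.1] -0.1
.521,-.194,.1,1.544 -> [ 0.2  0.3 20.1] -0.1
.5118,.2087,.1,1.371 -> [402.5 -20.4  20.1] 9.8
.5118,.2087,.009,1.371 -> [402.5 -20.4 111.1] 9.8
```

Request:
step_arm(
  series=[
    [1,0,0,40,0],
    [1,0,0,80,0],
    [1,0,0,100,0],
    [1,0,0,112,0],
    [1,0,0,112,0],
    [-1,0,0,112,0],
    [-1,0,0,112,0],
    [-1,0,0,112,0],
    [-1,0,0,112,0],
    [-1,0,0,112,0],
    [-1,0,0,105,0],
    [-1,0,0,90,0],
    [-1,0,0,60,0],
    [-1,0,0,30,0],
    [-1,0,0,20,0],
  ],
)

```text
time: 4.42
tool_pos: [0.5224, -0.1943, 0.1032]
ee_rot: [3.137, 0.002, 1.543]
wrist_force: [0.1, 0.5, -1.8]
width: 0.0499
```

Request:
step_arm(
  series=[
    [-1,20,-1,20,0],
    [-1,55,-3,20,1],
    [-1,95,-5,20,3],
    [-1,135,-7,20,4],
    [-1,175,-9,20,5],
    [-1,215,-11,20,6],
    [-1,255,-13,20,7],
    [-1,295,-15,20,8],
    [-1,335,-17,20,9],
    [-1,370,-19,20,10],
    [-1,392,-20,20,10],
    [-1,402,-20.5,20,10],
    [-1,402,-20.5,20,10],
    [-1,402,-20.5,20,10],
  ],
)

```text
time: 6.18
tool_pos: [0.5119, 0.2078, 0.0797]
ee_rot: [-3.141, 0.001, 1.367]
wrist_force: [-0.2, 0.3, -2.4]
width: 0.0502
```

```bash
python3 mv.py .5118,.2087,.009,1.371
```

```text
t 6.175 tcp [0.5119 0.2078 0.0797] [-3.141e+00  1.000e-03  1.367e+00] w 0.0502 F [-0.2  0.3 -2.4] q6 0.49
.5118,.2087,.009,1.371 -> [ 0.9 -0.3 70.7] -0.2
```

Request:
step_arm(
  series=[
    [-1,1,0,25,0],
    [-1,1,0,50,0],
    [-1,1,0,62,0],
    [-1,1,0,67,0],
    [-1,1,0,70,0],
    [-1,1,0,71,0],
    [-1,1,0,71,0],
    [1,1,0,71,0],
    [1,1,0,71,0],
    [1,1,0,71,0],
    [1,1,0,71,0],
    [1,1,0,60,0],
    [1,1,0,30,0],
    [1,1,0,-10,0],
    [1,1,0,-30,0],
    [1,1,0,-30,0],
  ],
)

```text
time: 8.18
tool_pos: [0.5138, 0.2103, 0.113]
ee_rot: [3.136, -0.003, 1.368]
wrist_force: [0.2, -0.7, -0.6]
width: 0.094
```

```bash
python3 mv.py .6138,-.139,.11,1.401; python3 - <<'E'
from seg import *
T=cams.snapshot("top"); print([(round(d["p"],2),np.round(d["position"],3)) for d in models.pinpoint(T,"filter_box")])
E
```

```text
t 8.175 tcp [0.5138 0.2103 0.113 ] [ 3.136e+00 -3.000e-03  1.368e+00] w 0.094 F [ 0.2 -0.7 -0.6] q6 0.49
.6138,-.139,.11,1.401 -> [-322.   168.3    3. ] -1.9
[(0.89, array([ 0.538, -0.447, -0.004])), (0.85, array([0.51 , 0.207, 0.004]))]
```

Request:
step_arm(
  series=[
    [1,-40,21,0,0],
    [1,-90,48,0,0],
    [1,-145,77,0,0],
    [1,-200,106,0,-1],
    [1,-255,136,0,-2],
    [1,-300,160,0,-2],
    [1,-320,170,0,-2],
    [1,-320,170,0,-2],
    [1,-320,170,0,-2],
    [1,-320,170,0,-2],
    [1,-320,170,0,-2],
  ],
)

```text
time: 9.65
tool_pos: [0.6142, -0.1365, 0.1103]
ee_rot: [3.141, -0.0, 1.405]
wrist_force: [1.1, 0.0, 0.1]
width: 0.094
```

```bash
python3 mv.py .6138,-.139,.006,1.401; python3 - <<'E'
from seg import *
T=cams.snapshot("top");S=cams.snapshot("side")
def reg(s,X,r): u,v=proj(s,X); return tuple(int(round(a)) for a in(u-r,v-r,u+r,v+r))
for s,f in((T,"T"),(S,"S")): save(s,"fb"+f+".png",reg(s,(.512,.209,.02),75 if f=="T" else 90),4)
m,c,a=mask(T,"white",reg(T,(.512,.209,.034),20)); print(c,a,back(T,*c,.034))
E
```

```text
t 9.65 tcp [ 0.6142 -0.1365  0.1103] [ 3.141 -0.     1.405] w 0.094 F [1.1 0.  0.1] q6 -0.14
.6138,-.139,.006,1.401 -> [ -2.5   0.  104.3] 0.2
[167.63424947 217.01691332] 473 [0.50509246 0.18770816 0.034     ]
```

View pics/fbT.png

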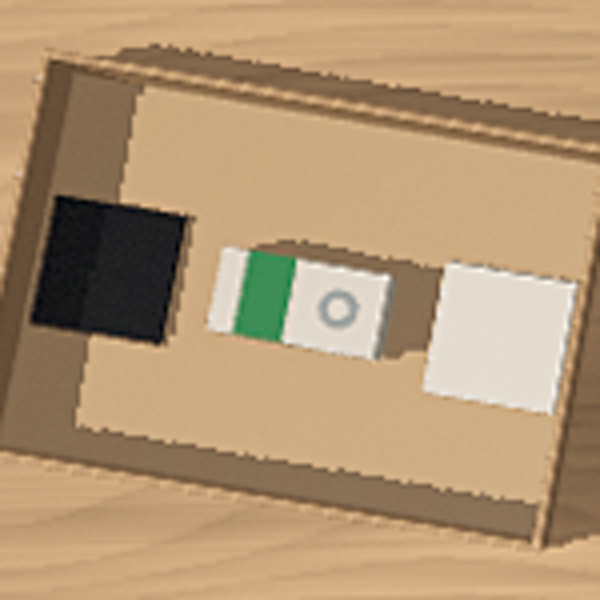

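The filter box lies flat and aligned, about 3 mm from the carton's centre; in the crop it spans (208,330) to (390,273). Picking the gasket box.

Request:
step_arm(
  series=[
    [1,-2.5,0,40,0],
    [1,-2.5,0,80,0],
    [1,-2.5,0,98,0],
    [1,-2.5,0,104,0],
    [1,-2.5,0,104,0],
    [-1,-2.5,0,104,0],
    [-1,-2.5,0,104,0],
    [-1,-2.5,0,104,0],
    [-1,-2.5,0,104,0],
    [-1,-2.5,0,104,0],
    [-1,-2.5,0,98,0],
    [-1,-2.5,0,80,0],
    [-1,-2.5,0,45,0],
    [-1,-2.5,0,15,0],
    [-1,-2.5,0,0,0],
    [-1,-2.5,0,0,0],
    [-1,-2.5,0,0,0],
  ],
)

```text
time: 11.88
tool_pos: [0.613, -0.1401, 0.1085]
ee_rot: [-3.139, -0.0, 1.403]
wrist_force: [-0.4, -0.1, -1.2]
width: 0.046
```

```bash
python3 mv.py .5112,.2065,.11,1.371
```

```text
t 11.875 tcp [ 0.613  -0.1401  0.1085] [-3.139 -0.     1.403] w 0.046 F [-0.4 -0.1 -1.2] q6 -0.15
.5112,.2065,.11,1.371 -> [ 324.8 -158.2   -1.5] 1.8
```

Request:
step_arm(
  series=[
    [-1,15,-7,0,0],
    [-1,50,-24,0,0],
    [-1,95,-46,0,1],
    [-1,140,-68,0,1],
    [-1,185,-90,0,1],
    [-1,230,-112,0,2],
    [-1,270,-132,0,2],
    [-1,305,-149,0,2],
    [-1,324,-158,0,2],
    [-1,324,-158,0,2],
    [-1,324,-158,0,2],
    [-1,324,-158,0,2],
  ],
)

```text
time: 13.38
tool_pos: [0.5122, 0.2045, 0.1097]
ee_rot: [-3.141, 0.001, 1.367]
wrist_force: [0.5, 0.1, -0.5]
width: 0.0454
```

```bash
python3 mv.py .5112,.2065,.037,1.371; python3 - <<'E'
from seg import *
T=cams.snapshot("top")
u,v=proj(T,(.512,.207,.034)); s=T
save(T,"gh.png",(int(u)-50,int(v)-50,int(u)+50,int(v)+50),6)
E
```

```text
t 13.375 tcp [0.5122 0.2045 0.1097] [-3.141e+00  1.000e-03  1.367e+00] w 0.0454 F [ 0.5  0.1 -0.5] q6 0.48
.5112,.2065,.037,1.371 -> [ 1.7 -1.4 72.7] -0.2
```

Request:
step_arm(
  series=[
    [-1,1.7,-1.4,25,0],
    [-1,1.7,-1.4,50,0],
    [-1,1.7,-1.4,63,0],
    [-1,1.7,-1.4,69,0],
    [-1,1.7,-1.4,72,0],
    [-1,1.7,-1.4,73.5,0],
    [-1,1.7,-1.4,73.5,0],
    [-1,1.7,-1.4,73.5,0],
    [1,1.7,-1.4,73.5,0],
    [1,1.7,-1.4,73.5,0],
    [1,1.7,-1.4,73.5,0],
    [1,1.7,-1.4,73.5,0],
    [1,1.7,-1.4,60,0],
    [1,1.7,-1.4,30,0],
    [1,1.7,-1.4,0,0],
    [1,1.7,-1.4,0,0],
    [1,1.7,-1.4,0,0],
  ],
)

```text
time: 15.55
tool_pos: [0.5107, 0.2073, 0.1093]
ee_rot: [-3.141, 0.0, 1.368]
wrist_force: [0.1, -1.5, 0.4]
width: 0.0942
```

```bash
python3 mv.py .605,-.281,.11,1.4
```

```text
t 15.55 tcp [0.5107 0.2073 0.1093] [-3.141  0.     1.368] w 0.0942 F [ 0.1 -1.5  0.4] q6 0.49
.605,-.281,.11,1.4 -> [-459.3  190.7   -0.7] -1.8
```

Request:
step_arm(
  series=[
    [1,-40,17,0,0],
    [1,-95,39,0,0],
    [1,-150,62,0,0],
    [1,-205,85,0,-1],
    [1,-260,108,0,-1],
    [1,-315,131,0,-2],
    [1,-370,154,0,-2],
    [1,-425,176,0,-2],
    [1,-459,191,0,-2],
    [1,-459,191,0,-2],
    [1,-459,191,0,-2],
    [1,-459,191,0,-2],
    [1,-459,191,0,-2],
  ],
)

```text
time: 17.18
tool_pos: [0.6059, -0.2793, 0.1102]
ee_rot: [3.142, -0.0, 1.405]
wrist_force: [0.3, 0.3, 0.3]
width: 0.0939
```

```bash
python3 mv.py .605,-.281,.008,1.4; python3 - <<'E'
from seg import *
T=cams.snapshot("top");S=cams.snapshot("side")
u,v=proj(T,(.512,.207,.034))
save(T,"gT.png",(int(u)-70,int(v)-60,int(u)+70,int(v)+60),5)
def reg(s,X,r): u,v=proj(s,X); return tuple(int(round(a)) for a in(u-r,v-r,u+r,v+r))
o=[]
for s in(T,S):
    m,c,a=mask(s,"orange",reg(s,(.511,.2065,.049),26)); o.append(c); print(c,a)
    rc=cv2.minAreaRect(np.argwhere(m)[:,::-1].astype(np.float32)); P=np.array([back(s,*p,.049)[:2] for p in cv2.boxPoints(rc)]); print(P.mean(0).round(4),[(round(float(np.hypot(*e)),4),round(float(np.arctan2(e[1],e[0])),3)) for e in(P[1]-P[0],P[2]-P[1])])
print(tri(T,o[0],S,o[1]))
E
```

```text
t 17.175 tcp [ 0.6059 -0.2793  0.1102] [ 3.142 -0.     1.405] w 0.0939 F [0.3 0.3 0.3] q6 -0.35
.605,-.281,.008,1.4 -> [ -1.8  -0.6 102.2] 0.3
[156.3501199  214.54196643] 417
[0.5096 0.2082] [(0.0453, -0.176), (0.0916, -1.772)]
[246.85148515 291.25742574] 404
[0.5109 0.2094] [(0.0993, -1.757), (0.0519, 2.795)]
[0.51184861 0.21239516 0.04410072]
```

View pics/gT.png

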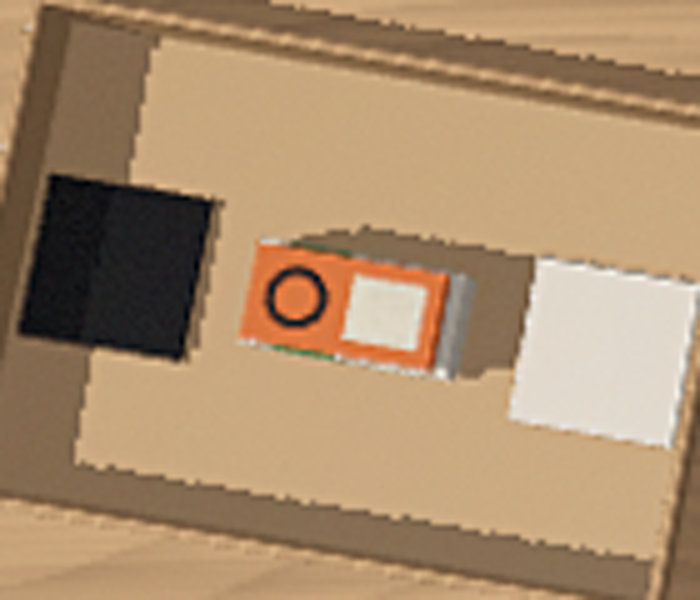

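The gasket box sits square on the filter box, centred to about 3 mm with its top at 0.049. Now the jar.

Request:
step_arm(
  series=[
    [1,-2,-0.5,40,0],
    [1,-2,-0.5,75,0],
    [1,-2,-0.5,96,0],
    [1,-2,-0.5,102,0],
    [1,-2,-0.5,102,0],
    [-1,-2,-0.5,102,0],
    [-1,-2,-0.5,102,0],
    [-1,-2,-0.5,102,0],
    [-1,-2,-0.5,102,0],
    [-1,-2,-0.5,102,0],
    [-1,-2,-0.5,96,0],
    [-1,-2,-0.5,80,0],
    [-1,-2,-0.5,45,0],
    [-1,-2,-0.5,15,0],
    [-1,-2,-0.5,0,0],
    [-1,-2,-0.5,0,0],
    [-1,-2,-0.5,0,0],
  ],
)

```text
time: 19.4
tool_pos: [0.6041, -0.2821, 0.1083]
ee_rot: [-3.139, -0.001, 1.403]
wrist_force: [0.9, -0.6, -1.1]
width: 0.0491
```

```bash
python3 mv.py .488,.0915,.11,1.371; python3 - <<'E'
from seg import *
T=cams.snapshot("top");S=cams.snapshot("side")
a=[]
for s,n in((T,"T"),(S,"S")):
    u,v=proj(s,(.605,-.281,.12)); a.append(cv2.resize(s["pixels"][int(v)-40:int(v)+40,int(u)-40:int(u)+40,::-1],(400,400)))
cv2.imwrite("pics/jar.png",np.hstack(a))
E
```

```text
t 19.4 tcp [ 0.6041 -0.2821  0.1083] [-3.139e+00 -1.000e-03  1.403e+00] w 0.0491 F [ 0.9 -0.6 -1.1] q6 -0.35
.488,.0915,.11,1.371 -> [ 349.  -176.9   -1.7] 1.8
```

View pics/jar.png

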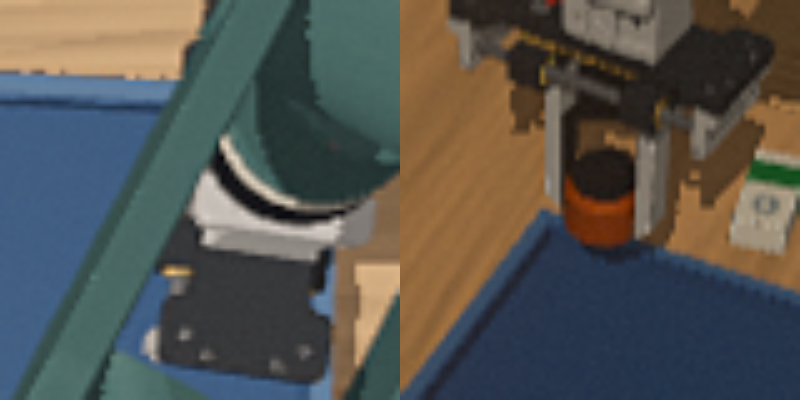

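The jar is held upright. Moving it over the white pad.

Request:
step_arm(
  series=[
    [-1,15,-8,0,0],
    [-1,50,-25,0,0],
    [-1,95,-48,0,0],
    [-1,140,-71,0,1],
    [-1,185,-94,0,1],
    [-1,230,-117,0,1],
    [-1,275,-139,0,2],
    [-1,315,-160,0,2],
    [-1,340,-172,0,2],
    [-1,349,-177,0,2],
    [-1,349,-177,0,2],
    [-1,349,-177,0,2],
    [-1,349,-177,0,2],
  ],
)

```text
time: 21.12
tool_pos: [0.489, 0.0902, 0.1099]
ee_rot: [-3.142, 0.0, 1.367]
wrist_force: [-0.1, 0.3, -1.5]
width: 0.0493
```

```bash
python3 mv.py .488,.0915,.014,1.371; python3 - <<'E'
from seg import *
S=cams.snapshot("side")
u,v=proj(S,(.488,.0915,.14))
m,c,a=mask(S,"black",(int(u)-10,int(v)-10,int(u)+14,int(v)+14)); print(c,a,back(S,*c,.1475))
E
```

```text
t 21.125 tcp [0.489  0.0902 0.1099] [-3.142  0.     1.367] w 0.0493 F [-0.1  0.3 -1.5] q6 0.27
.488,.0915,.014,1.371 -> [ 1.1 -1.3 95.9] -0.3
[275.4375     230.02734375] 256 [0.48917749 0.08720895 0.1475    ]
```

Request:
step_arm(
  series=[
    [-1,2,-1,30,0],
    [-1,2,-1,60,0],
    [-1,2,-1,80,0],
    [-1,2,-1,90,0],
    [-1,2,-1,94,0],
    [-1,2,-1,96,0],
    [-1,2,-1,96,0],
    [-1,2,-1,96,0],
    [1,2,-1,96,0],
    [1,2,-1,96,0],
    [1,2,-1,96,0],
    [1,2,-1,96,0],
    [1,2,-1,80,0],
    [1,2,-1,45,0],
    [1,2,-1,10,0],
    [1,2,-1,0,0],
    [1,2,-1,0,0],
  ],
)

```text
time: 23.3
tool_pos: [0.4885, 0.0933, 0.1107]
ee_rot: [3.14, -0.0, 1.368]
wrist_force: [0.2, -0.2, -0.3]
width: 0.0941
```

```bash
python3 mv.py .429,-.265,.11,1.5
```

```text
t 23.3 tcp [0.4885 0.0933 0.1107] [ 3.14  -0.     1.368] w 0.0941 F [ 0.2 -0.2 -0.3] q6 0.28
.429,-.265,.11,1.5 -> [-363.    13.8    0.7] -7.6
```

Request:
step_arm(
  series=[
    [1,-40,1,0,-1],
    [1,-95,4,0,-2],
    [1,-150,6,0,-3],
    [1,-205,8,0,-4],
    [1,-260,10,0,-5],
    [1,-315,12,0,-7],
    [1,-350,13,0,-7.5],
    [1,-363,14,0,-7.5],
    [1,-363,14,0,-7.5],
    [1,-363,14,0,-7.5],
    [1,-363,14,0,-7.5],
  ],
)

```text
time: 24.68
tool_pos: [0.4292, -0.2638, 0.11]
ee_rot: [3.142, -0.0, 1.501]
wrist_force: [0.5, -0.9, -0.0]
width: 0.0939
```

```bash
python3 mv.py .429,-.265,.009,1.5; python3 - <<'E'
from seg import *
T=cams.snapshot("top");S=cams.snapshot("side"); o=[]; a=[]
for s in(T,S):
    u,v=proj(s,(.488,.0915,.05)); m,c,n=mask(s,"black",(int(u)-14,int(v)-14,int(u)+14,int(v)+14)); o.append(c); print(c,n,back(s,*c,.05))
    a.append(cv2.resize(s["pixels"][int(v)-40:int(v)+40,int(u)-40:int(u)+40,::-1],(400,400)))
print(tri(T,o[0],S,o[1])); cv2.imwrite("pics/jar2.png",np.hstack(a))
E
```

```text
t 24.675 tcp [ 0.4292 -0.2638  0.11  ] [ 3.142 -0.     1.501] w 0.0939 F [ 0.5 -0.9 -0. ] q6 -0.59
.429,-.265,.009,1.5 -> [-1.20e+00 -1.00e-01  1.01e+02] 0.1
[205.61290323 221.9516129 ] 62 [0.48973633 0.09661226 0.05      ]
[274.7388535  255.34394904] 157 [0.4876522  0.09442568 0.05      ]
[0.48845975 0.09607941 0.05226189]
```

View pics/jar2.png

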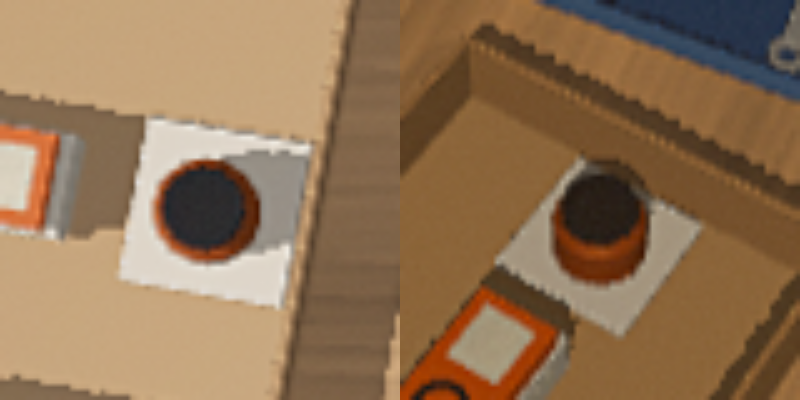

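The jar stands upright on the white pad, about 3–4 mm off centre, which is within the 13 mm limit. Now the tin.

Request:
step_arm(
  series=[
    [1,-1,0,40,0],
    [1,-1,0,75,0],
    [1,-1,0,95,0],
    [1,-1,0,101,0],
    [1,-1,0,101,0],
    [-1,-1,0,101,0],
    [-1,-1,0,101,0],
    [-1,-1,0,101,0],
    [-1,-1,0,101,0],
    [-1,-1,0,101,0],
    [-1,-1,0,95,0],
    [-1,-1,0,80,0],
    [-1,-1,0,45,0],
    [-1,-1,0,15,0],
    [-1,-1,0,0,0],
    [-1,-1,0,0,0],
    [-1,-1,0,0,0],
  ],
)

```text
time: 26.9
tool_pos: [0.4279, -0.2655, 0.1086]
ee_rot: [-3.139, -0.001, 1.499]
wrist_force: [-0.4, 0.4, -2.2]
width: 0.0533
```

```bash
python3 mv.py .5355,.3257,.12,1.371; python3 - <<'E'
from seg import *
S=cams.snapshot("side")
u,v=proj(S,(.429,-.265,.145))
m,c,a=mask(S,"yellow",(int(u)-10,int(v)-8,int(u)+10,int(v)+6)); print(c,a,back(S,*c,.145))
E
```

```text
t 26.9 tcp [ 0.4279 -0.2655  0.1086] [-3.139e+00 -1.000e-03  1.499e+00] w 0.0533 F [-0.4  0.4 -2.2] q6 -0.6
.5355,.3257,.12,1.371 -> [597.4  64.8 -11.4] 7.3
[340.7761194  145.65671642] 67 [ 0.4288395  -0.26627138  0.145     ]
```

Request:
step_arm(
  series=[
    [-1,15,2,-3,0],
    [-1,50,5,-6,0],
    [-1,95,10,-10,1],
    [-1,140,15,-10,1],
    [-1,185,20,-10,2],
    [-1,230,25,-10,2],
    [-1,275,30,-10,3],
    [-1,320,35,-10,4],
    [-1,365,40,-10,4],
    [-1,410,45,-10,5],
    [-1,455,49,-10,6],
    [-1,500,54,-10,6],
    [-1,540,59,-10,7],
    [-1,575,62,-10,7],
    [-1,592,64,-10,7.3],
    [-1,597.5,65,-10,7.3],
    [-1,597.5,65,-10,7.3],
    [-1,597.5,65,-10,7.3],
    [-1,597.5,65,-10,7.3],
  ],
)

```text
time: 29.32
tool_pos: [0.5366, 0.3243, 0.1202]
ee_rot: [3.141, 0.0, 1.37]
wrist_force: [-0.1, 1.4, -2.2]
width: 0.0535
```

```bash
python3 mv.py .5355,.3257,.015,1.371
```

```text
t 29.325 tcp [0.5366 0.3243 0.1202] [3.141 0.    1.37 ] w 0.0535 F [-0.1  1.4 -2.2] q6 0.65
.5355,.3257,.015,1.371 -> [  1.2  -1.3 105.2] -0.0
```

Request:
step_arm(
  series=[
    [-1,1,-1,30,0],
    [-1,1,-1,60,0],
    [-1,1,-1,85,0],
    [-1,1,-1,97,0],
    [-1,1,-1,102,0],
    [-1,1,-1,105,0],
    [-1,1,-1,105.5,0],
    [-1,1,-1,105.5,0],
    [1,1,-1,105.5,0],
    [1,1,-1,105.5,0],
    [1,1,-1,105.5,0],
    [1,1,-1,105.5,0],
    [1,1,-1,90,0],
    [1,1,-1,50,0],
    [1,1,-1,15,0],
    [1,1,-1,5,0],
    [1,1,-1,5,0],
  ],
)

```text
time: 31.45
tool_pos: [0.536, 0.3265, 0.1158]
ee_rot: [3.14, -0.001, 1.372]
wrist_force: [-0.3, -0.1, -0.7]
width: 0.0939
```

```bash
python3 mv.py .439,-.12,.11,1.585
```

```text
t 31.45 tcp [0.536  0.3265 0.1158] [ 3.140e+00 -1.000e-03  1.372e+00] w 0.0939 F [-0.3 -0.1 -0.7] q6 0.66
.439,-.12,.11,1.585 -> [-456.9   -6.7    5.8] -12.2
```

Request:
step_arm(
  series=[
    [1,-40,-1,0,-1],
    [1,-95,-2,0,-3],
    [1,-150,-2,0,-4],
    [0,-205,-3,0,-6],
    [-0.3,-260,-4,0,-7],
    [-0.3,-315,-5,2,-9],
    [-0.3,-370,-6,4,-10],
    [-0.3,-425,-6,5,-11],
    [-0.3,-457,-6.5,6,-12],
    [-0.3,-457,-6.5,6,-12],
    [-0.3,-457,-6.5,6,-12],
    [-0.3,-457,-6.5,6,-12],
    [-0.3,-457,-6.5,6,-12],
  ],
)

```text
time: 33.08
tool_pos: [0.439, -0.1193, 0.1089]
ee_rot: [-3.142, -0.0, 1.583]
wrist_force: [1.1, 0.0, -0.3]
width: 0.0328
```

```bash
python3 mv.py .439,-.12,.0055,1.585; python3 - <<'E'
from seg import *
T=cams.snapshot("top");S=cams.snapshot("side"); o=[]; a=[]
for s in(T,S):
    u,v=proj(s,(.5355,.3257,.05)); m,c,n=mask(s,"yellow",(int(u)-9,int(v)-9,int(u)+9,int(v)+9)); o.append(c); print(c,n,back(s,*c,.05))
    u,v=proj(s,(.5355,.3257,.03)); a.append(cv2.resize(s["pixels"][int(v)-40:int(v)+40,int(u)-40:int(u)+40,::-1],(400,400)))
print(tri(T,o[0],S,o[1])); cv2.imwrite("pics/tin2.png",np.hstack(a))
E
```

```text
t 33.075 tcp [ 0.439  -0.1193  0.1089] [-3.142 -0.     1.583] w 0.0328 F [ 1.1  0.  -0.3] q6 -0.4
.439,-.12,.0055,1.585 -> [ -0.7  -0.  103.4] -0.1
[105.82432432 205.4527027 ] 148 [0.53485375 0.32795082 0.05      ]
[216.44585987 327.43312102] 157 [0.53736166 0.32529922 0.05      ]
[0.53519916 0.32684483 0.05450501]
```

View pics/tin2.png

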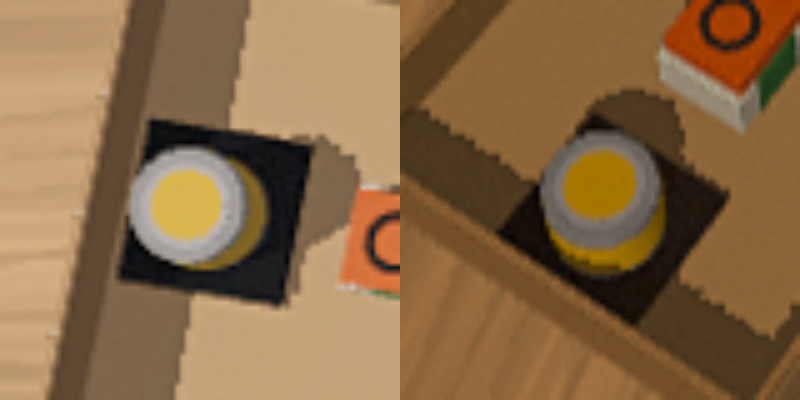

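The tin stands upright on the black pad; its lid centre triangulates to 1–2 mm from the pad's centre. Now the spanner.

Request:
step_arm(
  series=[
    [-0.3,-1,0,40,0],
    [-0.3,-1,0,75,0],
    [-0.3,-1,0,95,0],
    [-0.3,-1,0,101,0],
    [-0.3,-1,0,103,0],
    [-0.3,-1,0,103,0],
    [-1,-1,0,103,0],
    [-1,-1,0,103,0],
    [-1,-1,0,103,0],
    [-1,-1,0,103,0],
    [-1,-1,0,97,0],
    [-1,-1,0,80,0],
    [-1,-1,0,45,0],
    [-1,-1,0,15,0],
    [-1,-1,0,0,0],
    [-1,-1,0,0,0],
    [-1,-1,0,0,0],
  ],
)

```text
time: 35.3
tool_pos: [0.4379, -0.1209, 0.1075]
ee_rot: [-3.139, -0.001, 1.581]
wrist_force: [0.1, 0.0, -0.2]
width: 0.0115
```

```bash
python3 mv.py .4431,.2225,.11,1.37
```

```text
t 35.3 tcp [ 0.4379 -0.1209  0.1075] [-3.139e+00 -1.000e-03  1.581e+00] w 0.0115 F [ 0.1  0.  -0.2] q6 -0.4
.4431,.2225,.11,1.37 -> [343.4   8.7  -2.5] 12.1
```

Request:
step_arm(
  series=[
    [-1,15,0,0,0],
    [-1,50,1,0,2],
    [-1,95,2,0,3],
    [-1,140,4,0,5],
    [-1,185,5,0,7],
    [-1,230,6,0,8],
    [-1,275,7,0,10],
    [-1,315,8,0,11],
    [-1,337,8.5,0,12],
    [-1,343.5,9,0,12],
    [-1,343.5,9,0,12],
    [-1,343.5,9,0,12],
  ],
)

```text
time: 36.8
tool_pos: [0.4442, 0.2215, 0.1087]
ee_rot: [-3.141, 0.001, 1.371]
wrist_force: [0.2, 0.3, -0.8]
width: 0.0116
```

```bash
python3 mv.py .4431,.2225,.006,1.37; python3 - <<'E'
from seg import *
S=cams.snapshot("side")
u,v=proj(S,(.4431,.2225,.11)); save(S,"sp.png",(int(u)-60,int(v)-60,int(u)+60,int(v)+60),4)
E
```

```text
t 36.8 tcp [0.4442 0.2215 0.1087] [-3.141e+00  1.000e-03  1.371e+00] w 0.0116 F [ 0.2  0.3 -0.8] q6 0.55
.4431,.2225,.006,1.37 -> [  0.8  -1.2 102.7] 0.0
```

View pics/sp.png

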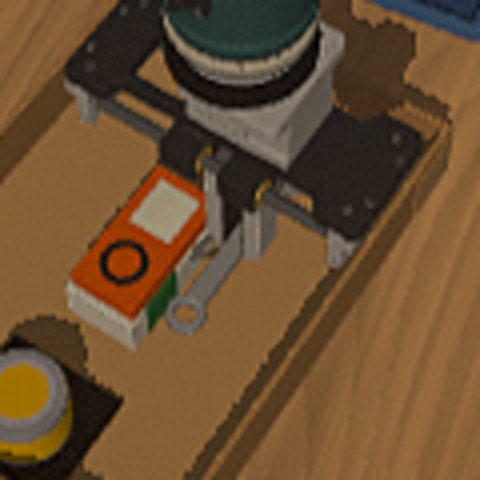

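The spanner is held level over the near gap. Setting it down with a narrow opening.

Request:
step_arm(
  series=[
    [-1,1,-1,30,0],
    [-1,1,-1,60,0],
    [-1,1,-1,85,0],
    [-1,1,-1,96,0],
    [-1,1,-1,100,0],
    [-1,1,-1,102.5,0],
    [-1,1,-1,102.5,0],
    [-1,1,-1,102.5,0],
    [-0.3,1,-1,102.5,0],
    [-0.3,1,-1,102.5,0],
    [-0.3,1,-1,102.5,0],
    [-0.3,1,-1,85,0],
    [-0.3,1,-1,50,0],
    [-0.3,1,-1,0,0],
    [-0.3,1,-1,-30,0],
    [-0.3,1,-1,-30,0],
  ],
)

```text
time: 38.85
tool_pos: [0.4457, 0.2243, 0.1433]
ee_rot: [3.134, -0.004, 1.372]
wrist_force: [0.4, -0.8, -1.1]
width: 0.0327
```

Request:
step_arm(
  series=[
    [0,-60,0,-5,0],
    [0,-120,0,-10,0],
    [0,-180,0,-20,0],
    [0,-240,0,-30,0],
    [0,-300,0,-30,0],
    [0,-350,0,-30,0],
    [0,-350,0,-30,0],
    [0,-350,0,-30,0],
  ],
)

```text
time: 39.85
tool_pos: [0.3738, -0.1189, 0.1679]
ee_rot: [-3.14, -0.001, 1.371]
wrist_force: [0.9, 0.5, -0.0]
width: 0.0472
```

```bash
python3 mv.py; python3 - <<'E'
from seg import *
T=cams.snapshot("top");S=cams.snapshot("side"); a=[]
for s in(T,S):
    u,v=proj(s,(.5,.21,.03)); r=75; a.append(cv2.resize(s["pixels"][int(v)-r:int(v)+r,int(u)-r:int(u)+r,::-1],(400,400)))
    for l in "carton filter_box gasket_box glass_jar grease_tin spanner tape_roll scanner".split(): print(l,[(round(d["p"],2),np.round(d["position"],3).tolist()) for d in models.pinpoint(s,l)[:3]])
cv2.imwrite("pics/end.png",np.hstack(a))
E
```

```text
t 39.85 tcp [ 0.3738 -0.1189  0.1679] [-3.140e+00 -1.000e-03  1.371e+00] w 0.0472 F [ 0.9  0.5 -0. ] q6 -0.25
carton [(0.69, [0.516, 0.207, 0.004])]
filter_box [(0.79, [0.54, -0.447, -0.004]), (0.64, [0.514, 0.209, 0.006])]
gasket_box [(0.92, [0.511, 0.205, 0.038]), (0.55, [0.513, 0.206, 0.003])]
glass_jar [(0.65, [0.489, 0.09, 0.011])]
grease_tin [(0.95, [0.531, 0.328, 0.006]), (0.44, [0.512, 0.206, 0.005])]
spanner [(0.77, [0.445, 0.225, 0.007]), (0.73, [0.242, -0.382, -0.002])]
tape_roll [(0.85, [0.782, 0.117, -0.001])]
scanner [(0.57, [0.782, -0.107, -0.0]), (0.2, [0.488, 0.087, -0.002])]
carton [(0.85, [0.516, 0.208, -0.002])]
filter_box [(0.66, [0.514, 0.211, 0.005]), (0.45, [0.543, -0.444, -0.0])]
gasket_box [(0.64, [0.51, 0.21, 0.029])]
glass_jar [(0.57, [0.488, 0.092, 0.01])]
grease_tin [(0.86, [0.54, 0.326, 0.01])]
spanner [(0.71, [0.238, -0.38, -0.002]), (0.66, [0.446, 0.224, 0.002])]
tape_roll [(0.71, [0.782, 0.12, 0.004])]
scanner [(0.73, [0.78, -0.105, -0.004])]
```

View pics/end.png

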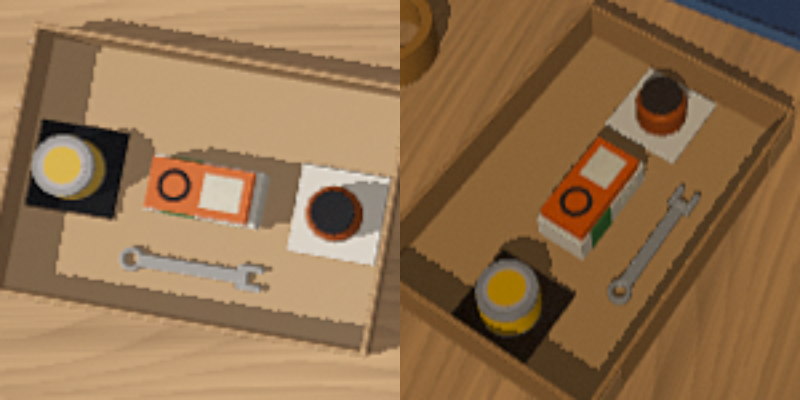

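Everything is in place, parallel and upright, and both views agree with the targets. Handing in.

```bash
python3 -c "
from bench import robot; print(robot.close_job())"
```

```text
the job is handed in; nothing more can be done
None
```

The service kit is packed and the job handed in at about 40 s of the 126 s allowed. The interface reports no verdict.

My last checks, from both cameras, put everything inside the stated limits:

| Article | Measured position | Limit |
|---|---|---|
| Filter box | about 3 mm from the carton's centre, aligned with it | 15 mm |
| Gasket box | square on the filter box, within about 3–4 mm | 12 mm |
| Glass jar | upright, 2–4 mm from the white pad's centre | 13 mm |
| Grease tin | upright, 1–2 mm off the black pad's centre by its lid (networks within about 5 mm) | 13 mm |
| Spanner | flat, parallel, about 68 mm to the robot's side and level with the middle | gap 30–106 mm, ±35 mm |

- **Bystanders:** the tape roll and scanner read the same as at the start, to within about 3 mm.
- **Readings that disagreed:** the networks also gave a few low-confidence wrong readings, such as a "scanner" at the jar. In the first measurement, colour matching in the side view failed for the white pad, tin spot and spanner. I checked those with overlays in both views instead.
- **Slip in one move:** I carried the filter box 20 mm lower than planned because I took the shift from an earlier pose. It still cleared the carton wall.

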